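# Open a cooling-water valve with a loose handwheel by one eighth of a turn of its stem

## Task

Open the cold-water valve of the refractometer's water jacket, the one with the blue handwheel. The wheel has free play on its stem: turn it anticlockwise (seen from above) until the play is taken up and the black pointer starts to move, and count only from there: give the stem 45 degrees, so that the pointer stands at the green mark. Let go with the play still taken up in that direction, and leave the red-wheeled valve as it is.

Things in the scene. Friction and masses are not known exactly. Their poses are not given: they have to be found in the camera images.
- cold_grip (a point): Fixed valve, BLUE wheel; point on its upright axis at half height of the rim, 101 mm above the worktop. Rim round, 56 mm across, 12 mm thick (hub top 115 mm up): grip across it from above, any direction. Under it only a 14 mm stem down to the pointer (top 53 mm up, 52 mm long) on a 112 mm white dial; foot 128 mm. Closed pointer is along this frame's -x, green mark 45 deg anticlockwise of it.
- cold_stem (a joint): Angle of stem and black pointer of the blue-wheeled valve, rad, growing anticlockwise seen from above. 0 = closed (the start, against a stop); 0.785 = pointer at the green mark; stop at 1.35. Stiff (0.12 N m friction), stays where it is left.
- cold_wheel (a joint): Play of the blue wheel: its angle relative to the stem, rad, growing anticlockwise. Turns easily (0.02 N m) from 0 to 0.65; at 0.65 the play is taken up and the wheel carries the stem anticlockwise, at 0 clockwise. Starts between 0 and 0.35, so 0.30 to 0.65 rad of wheel turn pass before the pointer moves. Whole wheel turn = change of this plus change of cold_stem.
- warm_dot (a point): White dot on top of the rim of the other, warm-water valve, which is alike but has a RED wheel; 22 mm from its axis, 107 mm above the worktop. This valve is to be left as it is.

How it is judged:
By the outcome, as a careful person would: the job done as asked, in the order asked, and still so for the second after the job is handed in, with the robot touching nothing.
It also fails if it takes over 35 s, if anything falls off the work surface, if the arm or the gripper's body presses on something with over 40 N, if the wrist force passes 120 N, or if a joint passes its speed limit or range.

## Robot

A 7-joint arm with a two-finger parallel gripper is mounted at the origin on a cart in front of the work surface, level with it; the furniture and walls round the work are solid. World frame = base frame: x ahead of the robot, y to its left, z up, the work surface at z = 0. Lengths are in m, angles in degrees, forces in N, time in s.
With the tool pointing down it reaches from about 0.425 to 0.95 m from the base axis. Payload 16.7 kg.
Tool frame: the origin (TCP) lies at the centre of the arm's flange, where the gripper is bolted on; the fingertips stand 199 mm ahead of it and the grasp point (between the pads) lies 180 mm ahead of it; z points along the fingers, y is the line along which they close (so a half turn about z gives the same grasp; the last joint's range is limited). The gripper opens to 94 mm and grips with 3 to 60 N. Pads are 16 mm wide; open, the fingers measure 119 mm over their backs; the gripper's body (75 mm by 177 mm) begins 78 mm behind the grasp point.
Start: joints at [-81.331, 24.414, 4.234, 92.017, -1.954, 63.644, -3.845], TCP at [0.2, 0.645, 0.405] pointing down, gripper open.
Joint ranges: [-163.25, 163.25], [-28.42, 122.38], [-70.27, 78.77], [12.13, 141.07], [-58.53, 238.53], [9.26, 117.41], [-156.51, 156.51]. Speed limits (degrees/s): [108.29, 108.29, 136.94, 136.94, 172.46, 172.46, 172.46].

## Interface

Orientations are given as [roll, pitch, yaw] about the fixed x, y, z axes, in that order (R = Rz(yaw) Ry(pitch) Rx(roll)).
In Python, from cell import observe, snapshot, sign_off gives the robot as it stands.
- The arm moves only by the shell command python3 -m crank 'ROWS' [OPENING] [FORCE]. ROWS is JSON, a list of rows, each a list of 4 numbers: the shift along the tool's x, y, z in units of 30 mm (1.0 is 30 mm), then the turn about the tool's z in units of 6 degrees (1.0 is 6 degrees). In form: [[x, y, z, yaw], ...]. A call has 1 to 12 rows; each row shifts and turns the commanded pose from where the row before left it, along the tool's axes as they then stand; what a row does not reach is not made up. A row lasts 1/12 s, in which the tool goes at most 41.7 mm and 7.16 degrees, less where a joint would pass 70% of its speed; a pose out of reach is approached as far as the arm can. A call is refused whole if a number of a shift passes 1 or a number of a turn 1, either way. A call with a gripper value outside its range is refused whole. OPENING is the closure, from 0 (fully open) to 1 (shut), set as the call begins (- or left out, the last holds). The fingers move at their own pace and stop on an object; FORCE is the grip in N (left out, the last holds). Time passes only in rows, so rows that do not move let the fingers close. It gives the time, the measured TCP pose, the force, the opening and the grip force at its end, in the units of the state.
- observe(): the state, without advancing time (a new reading comes with each control period).
- snapshot(name): name is "scene" or "top" or "wrist"; returns a dict with "pixels" (480x640x3 uint8, red, green, blue), "depth" (480x640 float32, m along the optical axis (not along the pixel's ray), 0 where there is no reading), "K" (3x3 intrinsics, pixels), "camera_from_world" (4x4, takes a point from world to camera coordinates); the wrist camera has in their place "mount" (4x4, takes a point from camera to tool coordinates, whose origin is the TCP and whose axes are the flange's). Camera axes: x right, y down, z forward; pixel columns grow to the right and rows downward; lengths in m; the calibration is good to about 2 mm. A picture is of the moment at which its call begins: read the wrist's pose just before it.
- sign_off(): hands the job in; it is judged then, once.
The state is a dict: "time": time; "joint_pos": joint angles; "qvel": joint speeds; "joint_efforts": joint torques, N m; "eef_pos": TCP position; "ee_rot": TCP orientation; "wrist_force": force on the tool from outside, world axes, zero at the start; "torque": the same for the moment, N m; "opening": opening from 0.0 (shut) to 1.0 (fully open); "grip_force": force on a finger pad.
Only numpy, scipy, OpenCV 4.12 (cv2) and the standard library are available. Lean on these libraries where they do the work, as an engineer would, in place of code of your own. Each camera call takes 0.05 s, during which the arm holds its last target. There are 200 camera calls.

## Working session

There is one attempt and no reset: what is moved stays moved. The work goes in short steps, Python scripts to look and compute and a shell command to move; the robot and the scene stay as the last step left them, time stands still between calls to the robot, and variables do not carry over. Pictures are saved under pics/ and viewed, at most 10 in all, crops included, and the job is handed in when it is done.

```bash
mkdir -p pics; cat > h.py <<'E'
import numpy as np, cv2
from cell import observe, snapshot
from scipy.spatial.transform import Rotation as R
def cam(name):
    o=observe(); s=snapshot(name)
    if name=="wrist":
        T=np.eye(4); T[:3,:3]=R.from_euler('xyz',o['ee_rot'],degrees=True).as_matrix(); T[:3,3]=o['eef_pos']
        W=T@np.array(s['mount'])
    else: W=np.linalg.inv(np.array(s['camera_from_world']))
    return s,W,o
def onplane(s,W,u,v,z):
    d=W[:3,:3]@np.linalg.inv(np.array(s['K']))@np.array([u,v,1.]); c=W[:3,3]
    return c+d*(z-c[2])/d[2]
def save(s,f): cv2.imwrite('pics/'+f,s['pixels'][:,:,::-1])
def blobs(s,lo,hi,minA=30):
    m=cv2.inRange(cv2.cvtColor(s['pixels'],cv2.COLOR_RGB2HSV),lo,hi)
    n,l,st,c=cv2.connectedComponentsWithStats(m)
    return [(st[i].tolist(),c[i].round(1).tolist(),l==i) for i in range(1,n) if st[i][4]>=minA]
E
python3 - <<'E'
from h import *
a=[]
for n in("scene","top"):
    s,W,o=cam(n); a.append(s['pixels'])
    for nm,lo,hi in(("blue",(100,120,40),(130,255,255)),("green",(45,100,40),(85,255,255)),("red",(0,140,60),(8,255,255))):
        for st,c,_ in blobs(s,lo,hi): print(n,nm,st,c,onplane(s,W,*c,.107 if nm!="green" else .05).round(3))
    print(W[:3,3])
    save(s,n+'.png')
print(o)
E
```

```text
scene blue [257, 192, 29, 18, 311] [271.6, 200.4] [0.52  0.139 0.107]
scene blue [528, 222, 24, 16, 127] [540.2, 231.1] [ 0.732 -0.304  0.107]
scene red [335, 47, 20, 13, 133] [342.2, 51.2] [1.177 0.408 0.107]
scene red [475, 154, 20, 20, 224] [484.5, 164.8] [ 0.869 -0.148  0.107]
scene red [374, 267, 35, 27, 581] [390.8, 279.4] [ 0.477 -0.143  0.107]
[-0.0053166  -0.33839223  0.68738403]
top blue [0, 47, 54, 121, 4249] [27.1, 98.1] [0.767 0.519 0.107]
top blue [445, 69, 23, 24, 240] [454.7, 82.7] [ 0.811 -0.265  0.107]
top blue [218, 218, 30, 30, 442] [233.2, 232.1] [0.522 0.141 0.107]
top red [298, 56, 7, 12, 61] [301.2, 61.2] [0.849 0.023 0.107]
top red [391, 56, 21, 23, 345] [399.8, 67.5] [ 0.84  -0.163  0.107]
top red [327, 79, 6, 13, 67] [329.3, 84.5] [ 0.803 -0.03   0.107]
top red [379, 244, 29, 30, 498] [392.5, 257.8] [ 0.477 -0.141  0.107]
[0.31133571 0.02019753 1.13686989]
{'time': 0.05, 'joint_pos': array([-81.33336357,  24.44967656,   4.23004075,  92.05227632,
        -1.95224681,  63.64536879,  -3.84318751]), 'qvel': array([-0.00882027,  0.04557057, -0.05313273, -0.08503748,  0.04858577,
        0.12794485, -0.01396651]), 'joint_efforts': array([ 5.23223673e-03, -9.38371682e+01,  3.67918834e+00, -4.55545413e+01,
       -4.88725619e-02,  1.68230123e-02,  5.92219794e-05]), 'eef_pos': array([0.19991422, 0.64451461, 0.40397422]), 'ee_rot': array([-1.79925053e+02,  6.37645613e-03,  1.62769051e+02]), 'wrist_force': array([-0.27943285, -0.05056117,  0.0396305 ]), 'torque': array([-0.01474909, -0.00120188,  0.00186592]), 'grip_force': 0.0, 'opening': 0.9951080085193005}
```

View pics/top.png

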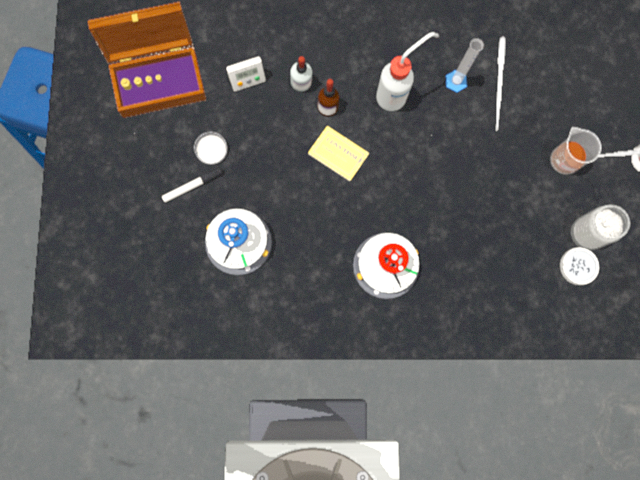

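View pics/scene.png

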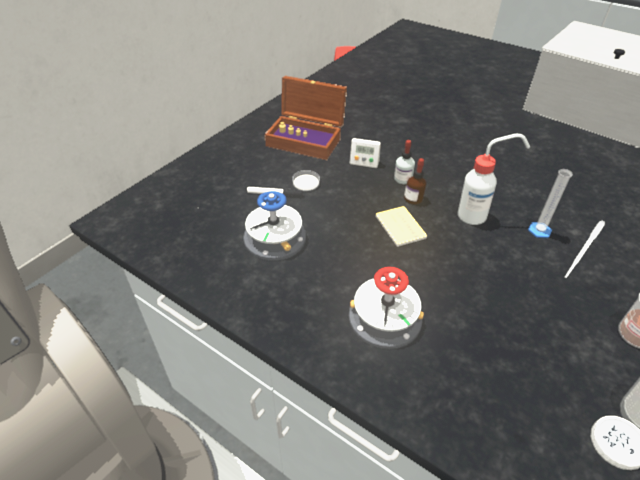

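The top view shows the blue wheel at (233,232), its pointer tip near (228,260) and the green mark near (244,262). The red valve is at (392,258). In the scene view the blue wheel is at (271,200). Both views put the blue axis near (0.521, 0.140), which is within reach.

```bash
python3 -m crank '[[-0.5,-0.4,0,0.5],[-0.95,-0.8,0,0],[-0.95,-0.8,0,0],[-0.95,-0.8,0,0],[-0.95,-0.8,0,0],[-0.95,-0.8,0,0],[-0.95,-0.8,0,0],[-0.95,-0.8,0,0],[-0.95,-0.8,0,0],[-0.95,-0.8,0,0],[-0.5,-0.4,0,0],[0,0,0,0]]' 0
python3 -m crank '[[0,0,0,0.5],[0,0,0,1],[0,0,0,1],[0,0,0,1],[0,0,0,1],[0,0,0,1],[0,0,0,1],[0,0,0,1],[0,0,0,1],[0,0,0,1],[0,0,0,1],[0,0,0,1]]' 
python3 -m crank '[[0,0,0,1],[0,0,0,1],[0,0,0,1],[0,0,0,1],[0,0,0,0.5],[0,0,0,0],[0,0,0,0]]' 
python3 - <<'E'
from h import *
s,W,o=cam("wrist"); save(s,'w1.png'); print(o['eef_pos'],o['ee_rot'],o['joint_pos'],W[:3,3])
for st,c,_ in blobs(s,(100,120,40),(130,255,255)): print(st,c,onplane(s,W,*c,.107))
E
```

```text
time: 1.1
eef_pos: [0.3888, 0.3169, 0.4048]
ee_rot: [-180.0, 0.0, 159.4]
wrist_force: [1.1, 0.9, -0.2]
opening: 1.001
grip_force: 0.0
time: 2.1
eef_pos: [0.3862, 0.3214, 0.4045]
ee_rot: [-180.0, 0.0, 90.5]
wrist_force: [-0.6, -0.9, -0.7]
opening: 1.003
grip_force: 0.0
time: 2.68
eef_pos: [0.3863, 0.3213, 0.4045]
ee_rot: [-180.0, 0.0, 63.9]
wrist_force: [0.0, -0.3, -0.1]
opening: 1.003
grip_force: 0.0
[0.38631426 0.32134234 0.40452997] [-1.79994649e+02  1.74879093e-02  6.39194278e+01] [-67.86474886   8.20297611  23.06493806 114.85226552  -3.79246452
  57.66769119 -69.06055602] [0.41721902 0.38592552 0.38380032]
[527, 340, 5, 19, 52] [529.3, 349.9] [0.49920698 0.16316144 0.107     ]
```

View pics/w1.png

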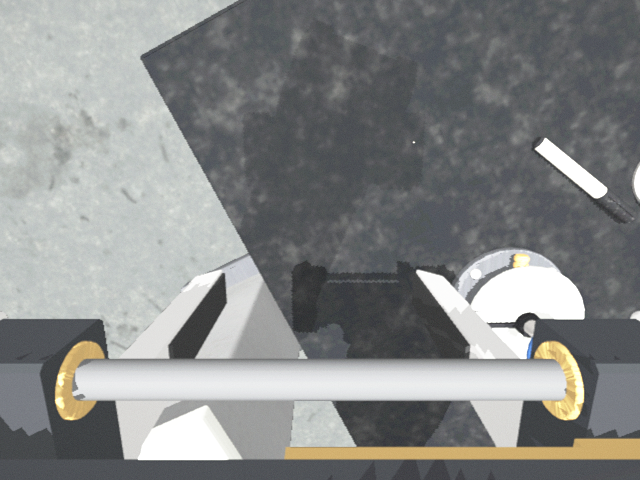

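The wrist camera sits on the tool's +x side. The dial is partly visible at (520,320), but the wheel is hidden behind the finger, so I'll shift to bring the wheel into clear view.

```bash
python3 -m crank '[[-0.4,0.4,0,0],[-0.85,0.9,0,0],[-0.85,0.9,0,0],[-0.85,0.9,0,0],[-0.85,0.9,0,0],[-0.85,0.9,0,0],[-0.85,0.9,0,0],[-0.6,0.6,0,0],[-0.35,0.3,0,0],[0,0,0,0],[0,0,0,0],[0,0,0,0]]' 0
python3 - <<'E'
from h import *
s,W,o=cam("wrist"); save(s,'w2.png'); print(o['eef_pos'],o['ee_rot'],W[:3,3])
for st,c,_ in blobs(s,(100,120,40),(130,255,255)): print(st,c,onplane(s,W,*c,.107))
for st,c,_ in blobs(s,(45,100,40),(85,255,255)): print(st,c,onplane(s,W,*c,.05))
E
```

```text
time: 3.73
eef_pos: [0.4812, 0.0594, 0.4046]
ee_rot: [-180.0, 0.0, 63.9]
wrist_force: [-0.5, 0.6, -0.2]
opening: 1.001
grip_force: 0.0
[0.48120774 0.05942639 0.40457983] [-1.79980351e+02  3.20936471e-03  6.38658153e+01] [0.51216967 0.12398718 0.38386788]
[282, 67, 77, 81, 3809] [321.5, 106.6] [0.52436381 0.14447649 0.107     ]
[275, 140, 23, 24, 186] [285.8, 151.4] [0.48337548 0.12941832 0.05      ]
```

View pics/w2.png

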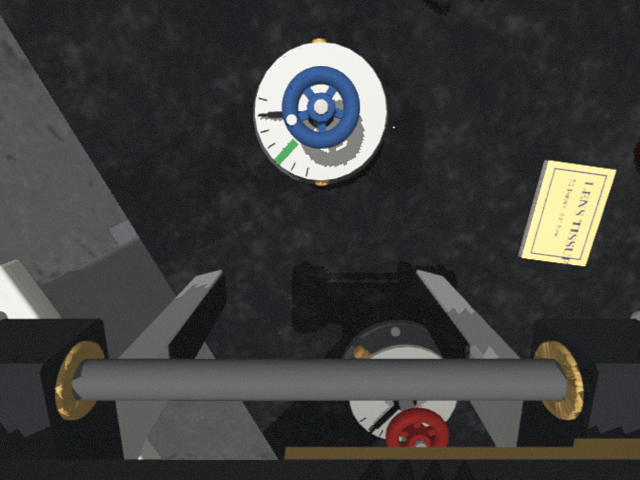

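The wheel is now clear at (321,107), with the white dot on its rim at (291,119). The pointer tip is at about (262,115) and the green mark at (286,151). I'll work out the axis and angles.

```bash
cat >> h.py <<'E'
def meas(s,W):
    b=max(blobs(s,(100,120,40),(130,255,255)),key=lambda t:t[0][4])
    pts=np.argwhere(b[2])[:,::-1].astype(np.int32)
    hull=cv2.convexHull(pts)[:,0]
    P=np.array([onplane(s,W,*p,.102) for p in hull])
    c,r=cv2.minEnclosingCircle(P[:,:2].astype(np.float32)*1000)
    return np.array(c)/1000,r
def ang(p,c): return np.degrees(np.arctan2(p[1]-c[1],p[0]-c[0]))
E
python3 - <<'E'
from h import *
s,W,o=cam("wrist"); c,r=meas(s,W); print(c,r)
hsv=cv2.cvtColor(s['pixels'],cv2.COLOR_RGB2HSV)
g=blobs(s,(45,100,40),(85,255,255))[0][1]
pg=onplane(s,W,*g,.045); print('green',ang(pg,c),np.linalg.norm(pg[:2]-c))
for st,cc,_ in blobs(s,(0,0,0),(180,255,70),15):
    if 255<cc[0]<385 and 60<cc[1]<175: p=onplane(s,W,*cc,.05); print('dark',st,cc,ang(p,c),np.linalg.norm(p[:2]-c))
d=onplane(s,W,291,119,.107); print('dot',ang(d,c),np.linalg.norm(d[:2]-c))
y=np.radians(o['ee_rot'][2]); e=c-o['eef_pos'][:2]
print('move units',(e@[np.cos(y),np.sin(y)])/.03,(e@[np.sin(y),-np.cos(y)])/.03, o['joint_pos'])
E
```

```text
[0.52319604 0.14429068] 27.557476043701172
green -159.73775276934973 0.0429684577667386
dark [259, 113, 24, 5, 82] [273.0, 115.0] 155.2868014324342 0.03942933792705637
dark [326, 116, 8, 11, 39] [329.5, 121.2] -62.53221987695861 0.00996629164453721
dark [308, 118, 10, 10, 48] [313.0, 122.3] -156.9185001660967 0.00899737840859388
dot 173.74432775794827 0.021687531869431023
move units 3.1511286607908695 0.014925918843197716 [-47.6113313    6.62568707  36.06756127 117.3920613   -4.63801306
  57.34222435 -35.32877292]
```

The rim radius comes out at 27.6 mm against 28 given, and the green mark stands 45.0° from the pointer, so the measurement is consistent. Next I'll move over the wheel, descend and close gently.

```bash
python3 -m crank '[[0.5,0,0,0],[0.9,0,0,0],[0.9,0,0,0],[0.6,0,0,0],[0.2,0,0.2,0],[0,0,0.7,0],[0,0,0.8,0],[0,0,0.8,0],[0,0,0.8,0],[0,0,0.5,0],[0,0,0.3,0],[0,0,0,0]]' 0
python3 -m crank '[[0,0,0,0],[0,0,0,0],[0,0,0,0],[0,0,0,0],[0,0,0,0],[0,0,0,0],[0,0,0,0],[0,0,0,0],[0,0,0,0],[0,0,0,0]]' 0.45 25
python3 - <<'E'
from h import *
s,W,o=cam("wrist"); save(s,'w3.png'); print(o['eef_pos'],o['ee_rot'],o['wrist_force'],o['torque'],o['joint_pos'])
E
```

```text
time: 4.83
eef_pos: [0.5219, 0.1417, 0.2799]
ee_rot: [-179.9, 0.2, 63.8]
wrist_force: [-0.3, -0.5, 0.3]
opening: 1.0
grip_force: 0.0
time: 5.67
eef_pos: [0.5228, 0.1419, 0.282]
ee_rot: [180.0, -0.0, 63.8]
wrist_force: [0.3, -1.0, 6.4]
opening: 0.591
grip_force: 25.0
[0.52275965 0.1418546  0.28197349] [ 1.79971312e+02 -2.53405804e-02  6.37530062e+01] [ 0.2644344  -0.95947303  6.40332095] [-0.20006853 -0.12745017  0.03013554] [-46.1315547   22.8755362   29.83098985 116.81037309 -16.10232691
  44.19276827 -32.84338141]
```

View pics/w3.png

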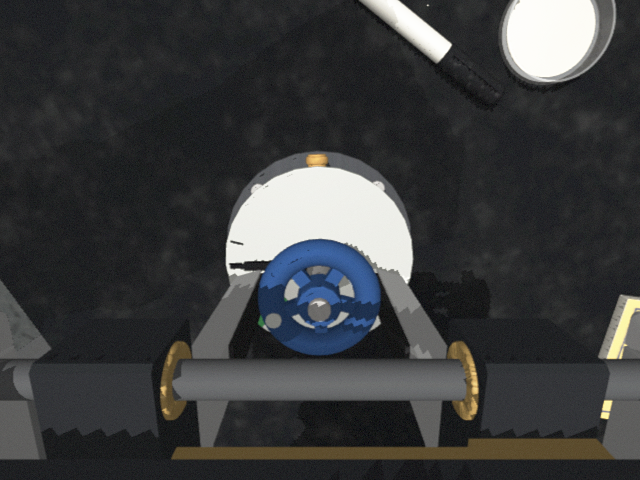

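Gripped: the opening is 55.6 mm at 25 N with the wheel centred. The pointer is visible at (232–265, 265). I'll turn anticlockwise in steps, watching the pointer and the moment.

```bash
cat >> h.py <<'E'
def pointer(s,W,c):
    m=cv2.inRange(cv2.cvtColor(s['pixels'],cv2.COLOR_RGB2HSV),(0,0,0),(180,255,60))
    K=np.array(s['K']); C=np.linalg.inv(W)
    best=[]
    # darkness sampled along radii at pointer height
    for a in np.arange(120,250,.5):
        v=[]
        for r in np.arange(.034,.050,.001):
            p=C@np.array([c[0]+r*np.cos(np.radians(a)),c[1]+r*np.sin(np.radians(a)),.051,1])
            q=K@p[:3]; u,w=np.round(q[:2]/q[2]).astype(int)
            v.append(m[w,u]>0 if 0<=u<640 and 0<=w<480 else 0)
        best.append((a,np.mean(v)))
    return [b for b in best if b[1]>.75]
def report(f=None):
    s,W,o=cam("wrist"); c=np.array([.5232,.1435])
    print('yaw',o['ee_rot'][2],'Mz',o['torque'][2],'F',o['wrist_force'].round(1),'j7',o['joint_pos'][6],'t',o['time'])
    b=pointer(s,W,c); print([(float(x[0]),round(float(x[1]),2)) for x in b][::2])
    if f: save(s,f)
E
python3 -c "from h import *; report()"
python3 -m crank '[[0,0,0,-0.4],[0,0,0,-0.6],[0,0,0,-0.6],[0,0,0,-0.6],[0,0,0,-0.4],[0,0,0,0],[0,0,0,0]]'
python3 -c "from h import *; report('w4.png')"
```

```text
yaw 63.75509234075035 Mz 0.0679131414551946 F [ 1.  -1.2  6. ] j7 -32.84480170048298 t 5.7167
[(152.0, 1.0), (153.0, 1.0), (154.0, 1.0)]
time: 6.35
eef_pos: [0.5231, 0.1417, 0.282]
ee_rot: [179.9, -0.0, 79.3]
wrist_force: [4.1, -2.0, 2.9]
opening: 0.586
grip_force: 25.0
yaw 79.2531043684429 Mz 0.03031155880393841 F [ 4.1 -2.   2.9] j7 -19.55552678415505 t 6.35
[(152.0, 0.81), (153.0, 1.0), (154.0, 1.0)]
```

View pics/w4.png

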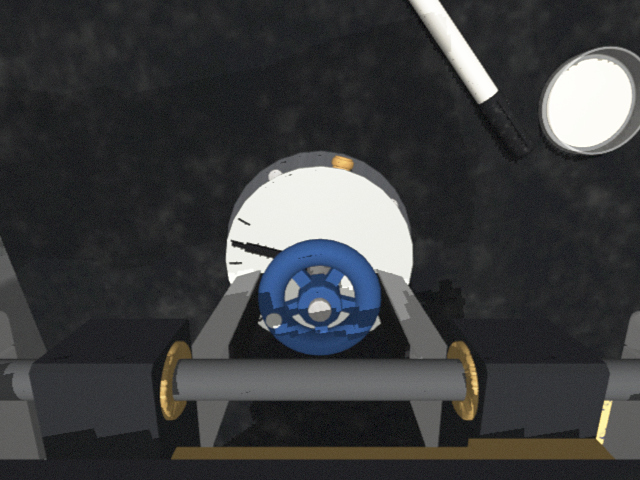

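The pointer at (232–280, 247) hasn't moved in the world (about 153°), and the dot is steady in the grip, so nothing has slipped. I'll continue in small steps.

```bash
for i in 1; do python3 -m crank '[[0,0,0,-0.3],[0,0,0,-0.4],[0,0,0,-0.3],[0,0,0,0],[0,0,0,0]]' >/dev/null; python3 -c "from h import *; report()"; done
python3 -m crank '[[0,0,0,-0.3],[0,0,0,-0.4],[0,0,0,-0.3],[0,0,0,0],[0,0,0,0]]' >/dev/null; python3 -c "from h import *; report()"
```

```text
yaw 85.24029030469612 Mz 0.017126775496960747 F [ 6.5 -2.2  3.3] j7 -14.391577917875264 t 6.8167
[(156.5, 0.81), (157.5, 1.0), (158.5, 1.0)]
yaw 91.23656328541027 Mz -0.018757053358199542 F [ 7.6 -1.2  1.7] j7 -9.193164282702954 t 7.2833
[(163.0, 1.0), (164.0, 1.0), (165.0, 1.0), (166.0, 0.94)]
```

The play was taken up at a yaw of about 80.5°, and the pointer now follows (153.2 → 164.3°). About 34° remains, so I'll do 30° and check.

```bash
python3 -m crank '[[0,0,0,-0.4],[0,0,0,-0.6],[0,0,0,-0.7],[0,0,0,-0.7],[0,0,0,-0.7],[0,0,0,-0.7],[0,0,0,-0.6],[0,0,0,-0.4],[0,0,0,-0.2],[0,0,0,0],[0,0,0,0],[0,0,0,0]]' >/dev/null; python3 -c "from h import *; report('w5.png')"
```

```text
yaw 121.22708747082 Mz -0.05106528595979408 F [13.1 -0.3 -4.6] j7 17.02801599673819 t 8.3333
[(193.0, 0.88), (194.0, 1.0), (195.0, 1.0)]
```

View pics/w5.png

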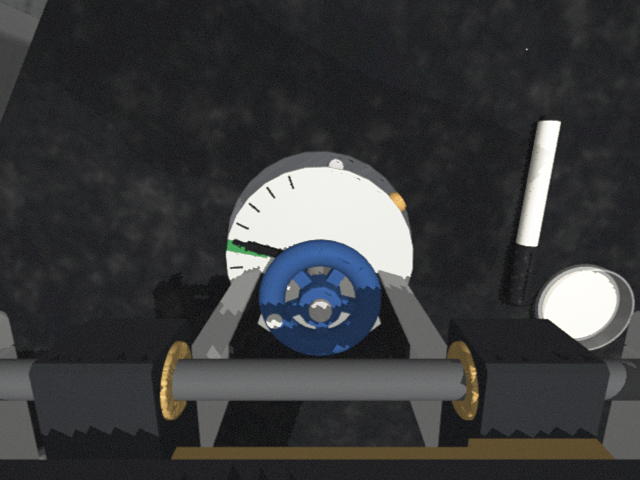

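The pointer tip, at (235,243), has just reached the edge of the green mark. It reads 194.2° against a target near 198.3°, so 4° more; I'll also ease off the side load.

```bash
python3 -m crank '[[0,0,0,-0.2],[0,0,0,-0.3],[0,0,0,-0.2],[-0.03,0.04,0,0],[0,0,0,0],[0,0,0,0],[0,0,0,0]]'; python3 -c "
from h import *; report('w6.png')
s,W,o=cam('wrist'); c=np.array([.5232,.1435])
for st,cc,_ in blobs(s,(45,100,40),(85,255,255),8): p=onplane(s,W,*cc,.045); print(st,cc,ang(p,c),np.linalg.norm(p[:2]-c))"
```

```text
time: 8.97
eef_pos: [0.5246, 0.142, 0.282]
ee_rot: [179.9, 0.0, 125.5]
wrist_force: [7.5, 0.2, 3.1]
opening: 0.592
grip_force: 25.0
yaw 125.46222137906332 Mz 0.030645885350996743 F [7.5 0.2 3.1] j7 20.83006701681279 t 8.9667
[(197.0, 0.94), (198.0, 1.0), (199.0, 1.0), (200.0, 0.81)]
[227, 233, 42, 13, 191] [243.3, 239.5] -162.32496947696472 0.045838108956126146
```

The pointer is at 198.4°, so 45.2° from where it started. I'll ease off the remaining side load, open, rise and back off so the camera can see.

```bash
python3 -m crank '[[-0.03,0.04,0,0],[0,0,0,0],[0,0,0,0]]' - 10; python3 -m crank '[[0,0,0,0],[0,0,0,0],[0,0,0,0],[0,0,0,0],[0,0,0,0],[0,0,0,0],[0,0,0,0],[0,0,0,0]]' 0
python3 -c "from h import *; report()"
python3 -m crank '[[0,0,-0.3,0],[0,0,-0.7,0],[0,0,-0.8,0],[0,0,-0.8,0],[0,0,-0.8,0],[0,0,-0.6,0],[-0.5,0,0,0],[-0.9,0,0,0],[-0.9,0,0,0],[-0.7,0,0,0],[0,0,0,0],[0,0,0,0]]' 0
python3 - <<'E'
from h import *
s,W,o=cam("wrist"); save(s,'w7.png'); c,r=meas(s,W); print(c,r,o['eef_pos'],o['time'])
g=max(blobs(s,(45,100,40),(85,255,255)),key=lambda t:t[0][4])[1]; pg=onplane(s,W,*g,.045); print('green',ang(pg,c)%360)
print([x for x in pointer(s,W,c)][::2])
E
```

```text
time: 9.32
eef_pos: [0.5253, 0.1421, 0.2818]
ee_rot: [-180.0, -0.0, 125.5]
wrist_force: [-1.8, -0.1, 7.8]
opening: 0.591
grip_force: 10.0
time: 9.98
eef_pos: [0.5255, 0.1418, 0.2816]
ee_rot: [-180.0, -0.0, 125.6]
wrist_force: [-0.0, -0.7, -0.1]
opening: 1.001
grip_force: 0.0
yaw 125.55939934731546 Mz -0.0012653944252634282 F [-0.  -0.7 -0.1] j7 20.997703139912772 t 9.9833
[(197.0, 0.88), (198.0, 1.0), (199.0, 1.0)]
time: 11.03
eef_pos: [0.5781, 0.0676, 0.4021]
ee_rot: [-180.0, 0.0, 125.4]
wrist_force: [-0.4, 0.6, -0.3]
opening: 1.001
grip_force: 0.0
[0.52343292 0.14422862] 27.334640502929688 [0.57807052 0.06763095 0.40208763] 11.0333
green 200.5993280999973
[(np.float64(199.5), np.float64(0.9375)), (np.float64(200.5), np.float64(1.0))]
```

View pics/w7.png

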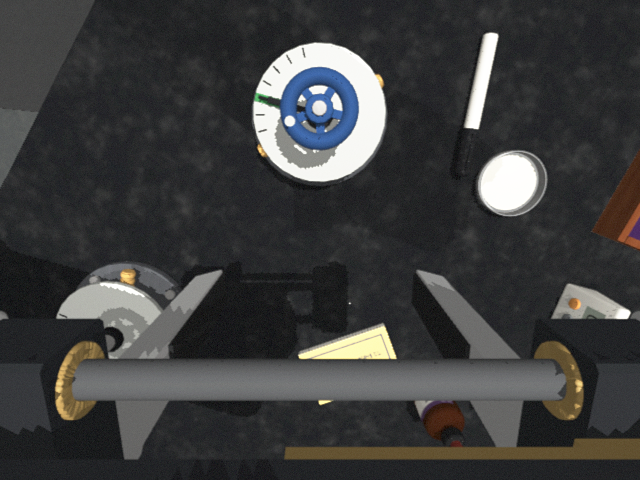

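The pointer at (262,99) lies on the green mark: 200.2° against 200.6°. The dot at (290,121) holds the same place in the camera, which turned 61.5° with the wheel, so the wheel didn't spring back and the play is still taken up. The arm is clear of everything, so I'll hand the job in.

```bash
python3 -c "from cell import sign_off; print(sign_off())"
```

```text
the job is handed in; nothing more can be done
None
```

The cold-water valve is open with its pointer on the green mark, measured within about 0.5°. The wheel was released with the play still taken up anticlockwise, the red-wheeled valve was left alone, and the job was handed in at about 11 s.

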